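Bring a bench dust-extraction port into service

ROBOT

A 7-joint arm with a two-finger parallel gripper is mounted at the origin on the work surface. World frame = base frame: x ahead of the robot, y to its left, z up, the work surface at z = 0. Lengths are in m, angles in rad, forces in N, time in s.
With the tool pointing down it reaches from about 0.4 to 0.85 m from the base axis. Payload 10.4 kg.
Tool frame: the origin (TCP) lies at the very end of the fingers, on their centre line; the grasp point (between the pads) lies 19 mm behind it; z points along the fingers, y is the direction in which the jaws open and shut (so a half turn about z gives the same grasp; the last joint's range is limited). The gripper opens to 85 mm and grips with 20 to 120 N. Pads are 22 mm wide; open, the fingers measure 114 mm over their backs; the gripper's body (76 mm by 85 mm) begins 54 mm behind the grasp point. The pads swing forward as they close: fully open they stand 13 mm farther back than shut.
Start: joints at [1.204, 0.332, -0.065, 1.46, 0.022, 1.35, -0.088], TCP at [0.211, -0.588, 0.231] pointing down, gripper open.
Joint ranges: [-2.6, 2.6], [-0.5, 2.12], [-1.47, 1.34], [0.16, 2.42], [-1.27, 4.41], [0.06, 2.06], [-2.6, 2.6]. Speed limits (rad/s): [2.22, 2.22, 2.79, 2.79, 3.14, 3.14, 3.14].

INTERFACE

Orientations are given as a unit quaternion [x, y, z, w].
In Python, from workcell import get_obs, camera, camera_info, hand_in gives the robot as it stands.
- The arm moves only by the tool move_arm, never from a script. Its argument "moves" is a list of rows, each a list of 3 entries, a list of its own where there are three numbers: the shift along the tool's x, y, z in units of 25 mm (1.0 is 25 mm), then the turn, a rotation vector about the tool's x, y, z in degrees, then the opening, from 0 (shut) to 1 (fully open). A call has 1 to 5 rows; each row shifts and turns the commanded pose from where the row before left it, along the tool's axes as they then stand; what a row does not reach is not made up. A row lasts 1/8 s, in which the tool goes at most 62.5 mm and 10.7 degrees, less where a joint would pass 70% of its speed; a pose out of reach is approached as far as the arm can. A call is refused whole if a number of a shift passes 1 or a number of a turn 10.7, either way. A call with a gripper value outside its range is refused whole. The fingers move at their own pace and stop on an object; "squeeze" is the grip in N (left out, the last holds). Time passes only in rows, so rows that do not move let the fingers close. It gives the time, the measured TCP pose, the force and the opening at its end, in the units of the state.
- get_obs(): the state, without advancing time (a new reading comes with each control period).
- camera(name): name is "scene" or "top" or "wrist"; returns the picture (400x640x3 uint8, red, green, blue); there is no depth.
- camera_info(name): a dict with "fx", "fy", "cx", "cy" (pixels), "origin" and "rotation" of the camera in the world. Camera axes: x right, y down, z forward; pixel columns grow to the right and rows downward; lengths in m; the calibration is good to about 2 mm. A picture is of the moment at which its call begins: read the wrist's pose just before it. camera_info takes no time and is no camera call; for the wrist camera it gives the pose at the moment of the call.
- hand_in(): hands the job in, once; it reports no verdict.
The state is a dict: "clock": time; "joint_pos": joint angles; "joint_velocities": joint speeds; "tau": joint torques, N m; "position": TCP position; "ee_rot": TCP orientation; "ft_force": force on the tool from outside, world axes, zero at the start; "torque": the same for the moment, N m; "grip_width": opening from 0.0 (shut) to 1.0 (fully open).
Only numpy, scipy, OpenCV 4.12 (cv2) and the standard library are available. Lean on these libraries where they do the work, as an engineer would, in place of code of your own. Each camera call takes 0.05 s, during which the arm holds its last target. There are 200 camera calls.

TASK

Lift the blanking cap off the dust-extraction port, set it down gently the same way up in the plywood tray and let go. Then, by its thumb tab, turn the slim damper ring counter-clockwise (seen from above) until its small nib just rests against the set screw that projects from the stop block, and leave it there; how far the screw sticks out is not measured, so feel for it. Do not touch the fixed base ring below or the fixed collar above the damper ring with the gripper, do not push the stop block out of its place, and leave the other things on the bench where they are.

Things in the scene. Friction and masses are not known exactly. Their poses are not given: they have to be found in the camera images.
- port_axis (a point): A point on the vertical turning axis of the port, at the height of the base ring's top face. The port is a round stack, bolted down, all its rings concentric: foot flange (radius 88, 10 tall, on the bench), fixed base ring (radius 80, top 30 above the bench), damper ring, fixed collar. z is up.
- base_ring: Fixed lower ring, grey, radius 80 mm, its top face 30 mm above the bench. Origin on the port's axis at bench height. Not to be touched.
- collar: Fixed upper ring, a grey tube, outer radius 50, bore radius 44, from 47 to 70 mm above the bench. Origin on the port's axis at bench height. Not to be touched by the gripper.
- damper: The slim aluminium damper ring with knurled edge, radius 52, from 33 to 45 mm above the bench, between base ring and collar. Origin on the port's axis at bench height. It turns about that axis with friction, about 3.5 N at the tab, and stays where it is left. To turn counter-clockwise seen from above, by 0.35 to 1.35 rad. It carries the tab and the nib.
- tab (a point): Centre of the damper ring's thumb tab: a bar pointing straight out from the axis, from radius 51 to 78, 10 mm wide, from 33 to 51 mm above the bench; this point lies at radius 66, 42 mm above the bench. Take the tab's direction as that from the axis to this point.
- nib_face (a point): Leading face of the damper ring's nib, at radius 58, 39 mm above the bench: the nib is a small block, radius 50 to 64, 12 tall, 8 wide, 1.2 rad counter-clockwise of the tab; the face lies on the radial line through this point. It is to meet the set screw's flat tip.
- stop_face (a point): Clockwise face of the stop block, at radius 58, 39 mm above the bench. The block (dark steel, radius 54 to 78, 22 wide, its round head 54 mm above the bench) stands on the base ring, counter-clockwise of the nib. A set screw, 8 thick, centred at this radius and height, projects from this face towards the nib by 2 to 20 mm (unmeasured). Friction alone holds the block: 9 N or more on the screw shifts it.
- cap_knob (a point): Centre of the upright knob (diameter 24, 34 tall) of the black blanking cap (about 160 g), 21 mm above the cap's disc (radius 53, 6 thick), 37 mm above its underside. Under the disc a plug (radius 41, 10 deep) sits loosely in the collar's bore; this point is then 97 mm above the bench. Lift it straight up 15 mm or more to clear.
- tray: Plywood tray, 170 x 170 x 22 mm, walls and floor 6 mm thick, fixed. Origin at the centre of its underside, on the bench; x and y along its sides.
- screwdriver: Bystander: screwdriver with a red handle lying flat, 200 long, to be left alone.
- offcut: Bystander: wooden offcut 90 x 45 x 22 mm, to be left alone.
- tin: Bystander: small metal tin, 56 in diameter, 55 tall, to be left alone.
- mallet: Bystander: wooden mallet lying flat, head 65 x 120 x 55 mm, to be left alone.
Mind the look-alikes: they are no part of the job. Leave any yellow look-alike of the part that bears cap_knob alone.

How it is judged:
On the way, in this order (a step that is already met when the one before it is completed fails the run):
1. the cap lies flat in the tray, released (horizontal distance between cap_knob and tray below 0.04 m and height (world z) of cap_knob below 0.048 m and angle between cap_knob's own z axis and vertical below 0.1 rad and contact force between the fingers and cap below 0.1 N), for 0.2 s.
2. the damper ring's nib is at the set screw of the stop block (distance between nib_face and screw_tip below 0.0015 m), for 0.2 s.
At the end, for the whole second after the job is handed in: The cap lies the same way up in the tray (centre within 40 mm of the tray's centre, flat on its floor), the damper ring's nib is within 1.5 mm of the tip of the set screw, and the stop block is within 1.5 mm of where it was (horizontal distance between cap_knob and tray below 0.04 m and height (world z) of cap_knob below 0.048 m and angle between cap_knob's own z axis and vertical below 0.1 rad and distance between nib_face and screw_tip below 0.0015 m and distance of stop_face from where it was at the start of the episode below 0.0015 m); the robot touches nothing.
It fails at once if the gripper touches the fixed base ring or collar (over 1.5 N) (contact force between any of the fingers, the arm and base_ring above 1.5 N or contact force between any of the fingers, the arm and collar above 1.5 N).
It fails at once if the stop block is pushed more than 1.5 mm out of its place (distance of stop_face from where it was at the start of the episode above 0.0015 m).
It fails at once if the cap is dropped or thrown (faster than 0.45 m/s while not held) (contact force between the fingers and cap below 0.01 N and linear speed of cap above 0.45 m/s).
It fails at once if a bystander is moved more than 15 mm (distance of any of screwdriver, offcut, tin, mallet from where it was at the start of the episode above 0.015 m).
It also fails if it takes over 72 s, if anything falls off the work surface, if the arm or the gripper's body presses on something with over 40 N, if the wrist force passes 120 N, or if a joint passes its speed limit or range.

## Working session

There is one attempt and no reset: what is moved stays moved. The work goes in short steps, Python scripts to look and compute and a tool call to move; the robot and the scene stay as the last step left them, time stands still between calls to the robot, and variables do not carry over. Pictures are saved under pics/ and viewed, about 8 in all and at most 12, crops included, and the job is handed in when it is done.

Besides the shell and the picture viewer there is one more tool, called after ">>>" as name([rows], argument=value, ...), one row to a line, values as JSON. move_arm: Moves the arm, as the interface text tells. Its arguments: {"type":"object","properties":{"moves":{"type":"array","items":{"type":"array"}},"squeeze":{"type":"number"}},"required":["moves"]}

```bash
mkdir -p pics && cat > h.py <<'E'
import numpy as np, cv2
from workcell import get_obs, camera, camera_info, hand_in
from scipy.spatial.transform import Rotation as R
def snap(n,f,crop=None,scale=1):
    i=camera_info(n); im=camera(n)[:,:,::-1]
    cv2.imwrite(f'pics/{f}_full.png',im)
    if crop: x0,y0,x1,y1=crop; im=im[y0:y1,x0:x1]
    if scale!=1: im=cv2.resize(im,None,fx=scale,fy=scale,interpolation=cv2.INTER_CUBIC)
    cv2.imwrite(f'pics/{f}.png',im); return i
def back(i,u,v,z):
    d=np.array(i['rotation'])@np.array([(u-i['cx'])/i['fx'],(v-i['cy'])/i['fy'],1.]); o=np.array(i['origin'])
    return o+d*(z-o[2])/d[2]
def proj(i,p):
    c=np.array(i['rotation']).T@(np.array(p)-np.array(i['origin'])); return np.array([i['fx']*c[0]/c[2]+i['cx'],i['fy']*c[1]/c[2]+i['cy']])
def totool(dp,o=None):
    o=o or get_obs(); return R.from_quat(o['ee_rot']).inv().apply(dp)/0.025
E
python3 - <<'E'
from h import *
print(get_obs())
a=snap('top','top1'); b=snap('scene','scene1')
for i in(a,b): print({k:np.round(v,3).tolist() for k,v in i.items()})
t=cv2.imread('pics/top1_full.png');s=cv2.imread('pics/scene1_full.png')
E
```

```text
{'clock': 0.0, 'joint_pos': array([ 1.20441369,  0.33285879, -0.06470105,  1.46096791,  0.02162642,
        1.34986416, -0.08850127]), 'joint_velocities': array([ 1.02522902e-03,  2.16968539e-04,  5.28012474e-04,  1.52831414e-05,
        4.80709788e-04, -1.86238309e-04,  7.60901115e-04]), 'tau': array([-1.43229274e-03, -6.25438571e+01,  4.84834844e-02, -3.91607738e+01,
        1.62235228e-02,  9.89321445e-03, -3.39570795e-05]), 'position': array([ 0.21051796, -0.58808086,  0.23051141]), 'ee_rot': array([ 9.85260468e-01,  1.71059401e-01, -1.64166554e-04, -6.81421425e-04]), 'ft_force': array([ 0.093809  , -0.37912554,  0.1570065 ]), 'torque': array([ 0.03073155, -0.03407855, -0.00243365]), 'grip_width': 1.0000523576146174}
{'fx': 408.722, 'fy': 408.722, 'cx': 319.805, 'cy': 197.733, 'origin': [0.5, 0.021, 1.013], 'rotation': [0.717, -0.696, 0.028, -0.015]}
{'fx': 416.619, 'fy': 416.619, 'cx': 318.68, 'cy': 199.983, 'origin': [1.253, 0.103, 0.652], 'rotation': [0.586, 0.679, -0.336, -0.288]}
```

View pics/top1.png

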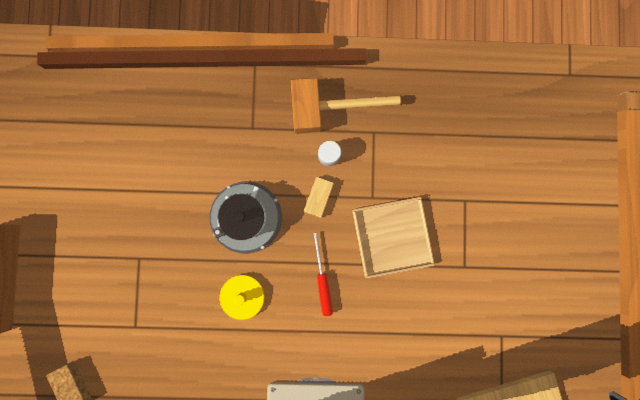

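View pics/scene1.png

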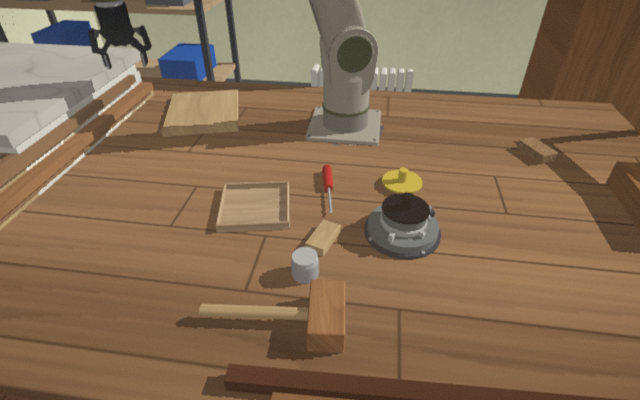

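The top view shows the robot base at the bottom (315,390), the port with the black cap at (245,216), a yellow look-alike cap at (242,297) and the tray at (397,237). The offcut is at (319,197), the screwdriver at (323,275), the tin at (329,153) and the mallet at (306,105).

Candidates for the cap are black on the port (243,215) or yellow on the bench (242,297). I choose the black one and check it in a close crop.

```bash
sed -i "s/np.array(i\['rotation'\])/R.from_quat(i['rotation']).as_matrix()/g" h.py && python3 - <<'E'
from h import *
t=camera_info('top'); s=camera_info('scene')
for n,u,v,z in [('flange',245.5,217,.02),('yellow',242,297,.0),('tray',397,237,.022),('t1',353,211,.022),('t2',427,196,.022),('t3',439,264,.022),('t4',366,277,.022),('offcut',319,197,.022),('tin',329,153,.055),('sd0',316,234,.0),('sd1',327,314,.02),('base',315,390,0)]: print(n,back(t,u,v,z).round(4))
a=cv2.imread('pics/top1_full.png')[172:262,200:290]; b=cv2.imread('pics/scene1_full.png')[165:265,355:455]
cv2.imwrite('pics/c1.png',np.hstack([cv2.resize(a,(400,400),interpolation=2),cv2.resize(b,(400,400),interpolation=2)]))
E
```

```text
flange [0.5087 0.1813 0.02  ]
yellow [0.3139 0.1851 0.    ]
tray [ 0.4712 -0.187   0.022 ]
t1 [ 0.531  -0.0786  0.022 ]
t2 [ 0.5731 -0.2588  0.022 ]
t3 [ 0.4091 -0.2902  0.022 ]
t4 [ 0.3732 -0.1139  0.022 ]
offcut [0.5626 0.005  0.022 ]
tin [ 0.6655 -0.0151  0.055 ]
sd0 [0.4722 0.0093 0.    ]
sd1 [ 0.2827 -0.0226  0.02  ]
base [0.0969 0.0004 0.    ]
```

View pics/c1.png

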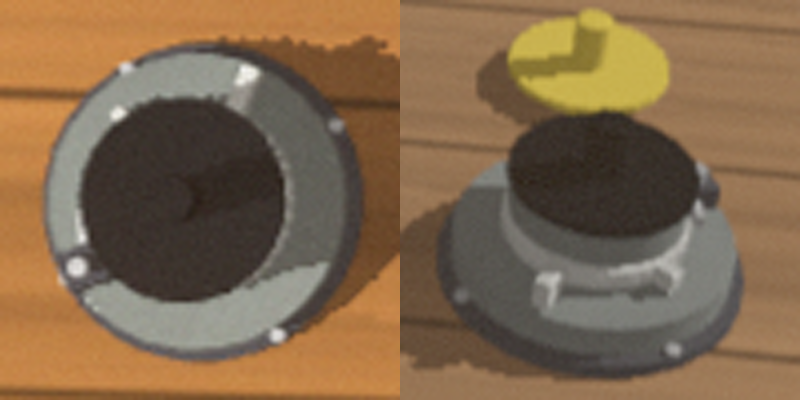

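The crop confirms the choice: the black cap has an upright knob and sits on the grey port, with the yellow one behind it on the bench. In the left half (top view) the tab is at (245,80), the nib at (118,112) and the stop block's round head at (77,266). I set out now.

>>> move_arm([
  [[1,-0.9,0],[0,0,0],1],
  [[1,-1,0],[0,0,0],1],
  [[1,-1,0],[0,0,0],1],
  [[1,-1,0],[0,0,0],1],
  [[1,-1,0],[0,0,0],1],
])

```text
clock: 0.72
position: [0.2874, -0.4297, 0.231]
ee_rot: [0.985, 0.171, -0.0, -0.0]
ft_force: [-0.2, -0.9, 0.1]
grip_width: 1.002
```

>>> move_arm([
  [[1,-1,0],[0,0,0],1],
  [[1,-1,0],[0,0,0],1],
  [[1,-1,0],[0,0,0],1],
  [[1,-1,0],[0,0,0],1],
  [[1,-1,0],[0,0,0],1],
])

```text
clock: 1.35
position: [0.3628, -0.27, 0.2311]
ee_rot: [0.985, 0.171, -0.0, -0.0]
ft_force: [-0.1, -0.7, 0.1]
grip_width: 1.0
```

>>> move_arm([
  [[0.8,-1,0],[0,0,0],1],
  [[0.8,-1,0],[0,0,0],1],
  [[0.8,-1,0],[0,0,0],1],
  [[0.8,-1,0],[0,0,0],1],
  [[0.8,-1,0],[0,0,0],1],
])

```text
clock: 1.98
position: [0.4147, -0.1187, 0.2311]
ee_rot: [0.985, 0.171, -0.0, 0.0]
ft_force: [-0.1, 0.3, 0.6]
grip_width: 0.996
```

```bash
python3 - <<'E'
from h import *
t=camera_info('top')
c=lambda x,y:(200+x*.225-.39,172+y*.225-.39)
ax=back(t,*c(200.5,202),.012); ax2=back(t,*c(183,199),.076)
print(ax,ax2)
A=(ax+ax2)/2
for n,x,y,z in [('tabtop',245,75,.051),('nib',118,113,.045),('stop',77,266,.054)]:
    p=back(t,*c(x,y),z)-A; print(n,p.round(4),np.hypot(*p[:2]),np.arctan2(p[1],p[0]))
o=get_obs();print(o['clock'],o['position'],o['joint_pos'].round(2))
E
```

```text
[0.50859764 0.18445168 0.012     ] [0.50934347 0.18300005 0.076     ]
tabtop [ 0.0672 -0.0264  0.007 ] 0.07218500223736353 -0.37457099098791513
nib [0.0453 0.041  0.001 ] 0.061060817993286394 0.735083388148557
stop [-0.0361  0.057   0.01  ] 0.0674370129663186 2.1359153967203364
1.975 [ 0.41466741 -0.11873035  0.23109208] [ 0.73 -0.08 -0.53  1.91 -0.04  1.3  -1.01]
```

>>> move_arm([
  [[0.76,-1,0],[0,0,0],1],
  [[0.76,-1,0],[0,0,0],1],
  [[0.76,-1,0],[0,0,0],1],
  [[0.76,-1,0],[0,0,0],1],
  [[0.76,-1,0],[0,0,0],1],
])

```text
clock: 2.6
position: [0.462, 0.0309, 0.2311]
ee_rot: [0.985, 0.171, -0.0, 0.0]
ft_force: [0.2, -0.7, -0.4]
grip_width: 1.003
```

>>> move_arm([
  [[0.76,-1,0],[0,0,0],1],
  [[0.76,-1,0],[0,0,0],1],
  [[0.76,-1,0],[0,0,0],1],
  [[0.76,-1,0],[0,0,0],1],
  [[0.76,-1,0],[0,0,0],1],
])

```text
clock: 3.22
position: [0.5094, 0.1804, 0.231]
ee_rot: [0.985, 0.171, -0.0, 0.0]
ft_force: [0.5, -0.9, 0.0]
grip_width: 0.998
```

>>> move_arm([
  [[0,-0.1,0],[0,0,0],1],
  [[0,0,0],[0,0,0],1],
])

```text
clock: 3.48
position: [0.5081, 0.1816, 0.2309]
ee_rot: [0.985, 0.171, -0.0, 0.0]
ft_force: [0.3, -0.1, 1.3]
grip_width: 1.0
```

```bash
python3 - <<'E'
from h import *
o=get_obs();print(o['clock'],o['position'],o['joint_pos'].round(2),o['ft_force'])
i=snap('wrist','w1')
for p in [(.509,.1837,.114),(.509,.1837,.076),(.509,.1837,.03)]:print(proj(i,p))
print(back(i,320,200,.076),i)
E
```

```text
3.475 [0.50813507 0.18156433 0.23094742] [ 0.31  0.24 -0.84  1.65  0.18  1.33 -1.79] [ 0.26556973 -0.05039778  1.28730943]
[316.87479576 188.72671703]
[317.0925776  178.20497922]
[317.29616603 168.36897076]
[0.48743655 0.17272261 0.076     ] {'fx': 294.38805432674144, 'fy': 294.38805432674144, 'cx': 318.69560965609173, 'cy': 196.1906895444879, 'origin': array([0.58303642, 0.20841971, 0.37315046]), 'rotation': array([ 0.80739811, -0.5683886 , -0.09113385,  0.12937276])}
```

View pics/w1.png

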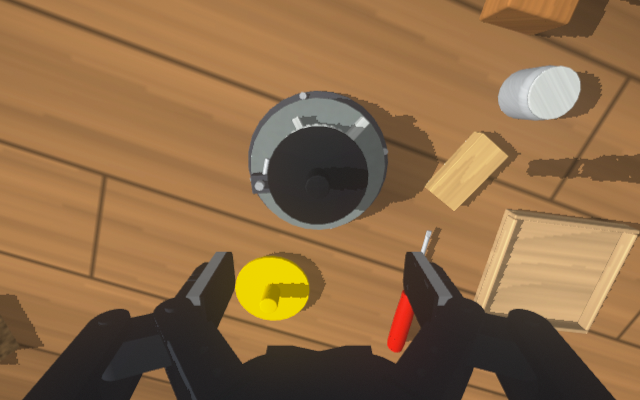

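The wrist view shows the black cap's disc centre at (319,175) and its knob top near (316,183). Both are within about 3 mm of the estimate. I descend on the knob.

>>> move_arm([
  [[0.15,-0.05,1],[0,0,0],1],
  [[0,0,1],[0,0,0],1],
  [[0,0,1],[0,0,0],1],
  [[0,0,1],[0,0,0],1],
  [[0,0,1],[0,0,0],1],
])

```text
clock: 4.15
position: [0.5117, 0.1828, 0.1056]
ee_rot: [0.985, 0.17, 0.0, 0.001]
ft_force: [1.0, 0.0, 0.2]
grip_width: 1.002
```

>>> move_arm([
  [[0,0,0.5],[0,0,0],1],
  [[0,0,0.4],[0,0,0],1],
  [[0,0,0],[0,0,0],0.5],
  [[0,0,0],[0,0,0],0],
  [[0,0,0],[0,0,0],0],
], squeeze=30)

```text
clock: 4.78
position: [0.5119, 0.1846, 0.0845]
ee_rot: [0.985, 0.171, 0.001, 0.0]
ft_force: [0.2, -0.3, 0.1]
grip_width: 0.378
```

>>> move_arm([
  [[0,0,0],[0,0,0],0],
  [[0,0,0],[0,0,0],0],
  [[0,0,0],[0,0,0],0],
])

```text
clock: 5.15
position: [0.5119, 0.1845, 0.0844]
ee_rot: [0.985, 0.171, 0.0, 0.0]
ft_force: [-0.9, -0.4, 5.6]
grip_width: 0.272
```

>>> move_arm([
  [[0,0,0],[0,0,0],0],
  [[0,0,-0.3],[0,0,0],0],
  [[0,0,-0.5],[0,0,0],0],
  [[0,0,-0.8],[0,0,0],0],
  [[0,0,-0.8],[0,0,0],0],
])

```text
clock: 5.78
position: [0.5117, 0.1846, 0.1457]
ee_rot: [0.985, 0.171, 0.0, -0.0]
ft_force: [0.6, -0.0, -1.2]
grip_width: 0.267
```

```bash
python3 - <<'E'
from h import *
o=get_obs();print(o['clock'],o['position'],o['ft_force'],o['grip_width'])
i=snap('scene','s2',(180,140,480,290),2.6)
E
```

```text
5.775 [0.51172569 0.18462325 0.1456532 ] [ 0.60946368 -0.03362395 -1.21051806] 0.26686475365164575
```

View pics/s2.png

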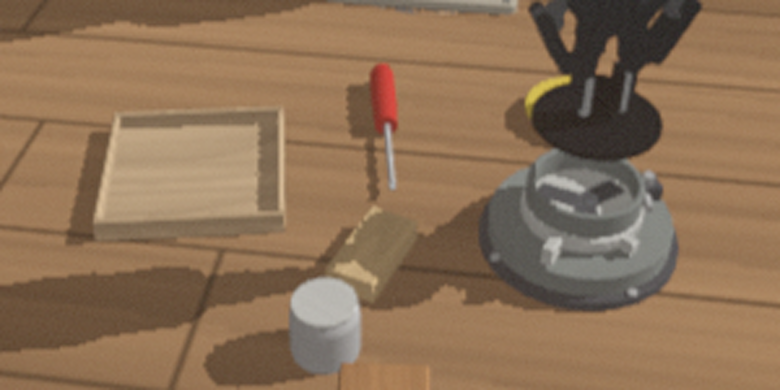

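The cap is held upright clear of the collar, and nothing else is disturbed. I carry it to the tray centre at about (0.472, -0.186).

>>> move_arm([
  [[-0.2,0.4,0],[0,0,0],0],
  [[-0.4,0.8,0],[0,0,0],0],
  [[-0.5,1,0],[0,0,0],0],
  [[-0.5,1,0],[0,0,0],0],
  [[-0.5,1,0],[0,0,0],0],
])

```text
clock: 6.45
position: [0.4967, 0.0659, 0.143]
ee_rot: [0.985, 0.171, -0.001, 0.0]
ft_force: [1.1, 0.1, -1.6]
grip_width: 0.27
```

>>> move_arm([
  [[-0.5,1,0],[0,0,0],0],
  [[-0.5,1,0],[0,0,0],0],
  [[-0.5,1,0],[0,0,0],0],
  [[-0.5,1,0],[0,0,0],0],
  [[-0.5,1,0],[0,0,0],0],
])

```text
clock: 7.08
position: [0.4797, -0.0726, 0.1431]
ee_rot: [0.985, 0.171, -0.001, -0.0]
ft_force: [0.8, -0.4, -1.1]
grip_width: 0.267
```

>>> move_arm([
  [[-0.5,1,0],[0,0,0],0],
  [[-0.5,1,0],[0,0,0],0],
  [[-0.5,1,0],[0,0,0],0],
  [[-0.3,0.8,0],[0,0,0],0],
  [[-0.1,0.4,0],[0,0,0],0],
])

```text
clock: 7.7
position: [0.471, -0.1871, 0.1434]
ee_rot: [0.985, 0.17, -0.0, -0.0]
ft_force: [0.6, 0.8, -1.1]
grip_width: 0.269
```

```bash
python3 - <<'E'
from h import *
o=get_obs();print(o['clock'],o['position'],o['ft_force'],o['grip_width'],totool(np.array([.4716,-.1855,.0307])-o['position'],o))
E
```

```text
7.7 [ 0.47096154 -0.18708507  0.14341705] [ 0.63414646  0.76805941 -1.14735026] 0.2687843812825885 [ 0.04767973 -0.04966624  4.50867445]
```

>>> move_arm([
  [[0,0,0.9],[0,0,0],0],
  [[0,0,1],[0,0,0],0],
  [[0,0,1],[0,0,0],0],
  [[0,0,0.8],[0,0,0],0],
  [[0,0,0.4],[0,0,0],0],
])

```text
clock: 8.32
position: [0.4712, -0.1849, 0.0402]
ee_rot: [0.985, 0.172, -0.0, -0.001]
ft_force: [0.4, -0.5, -0.3]
grip_width: 0.265
```

>>> move_arm([
  [[0,0,0.15],[0,0,0],0],
  [[0,0,0.1],[0,0,0],0],
  [[0,0,0.05],[0,0,0],0],
  [[0,0,0.0],[0,0,0],0],
])

```text
clock: 8.82
position: [0.4716, -0.1858, 0.0341]
ee_rot: [0.985, 0.171, 0.0, 0.0]
ft_force: [0.1, 0.1, -1.3]
grip_width: 0.267
```

>>> move_arm([
  [[0,0,0.08],[0,0,0],0],
  [[0,0,0.04],[0,0,0],0],
  [[0,0,0],[0,0,0],0],
])

```text
clock: 9.2
position: [0.4714, -0.1857, 0.0307]
ee_rot: [0.985, 0.171, -0.0, -0.0]
ft_force: [-0.7, -0.3, -1.5]
grip_width: 0.27
```

>>> move_arm([
  [[0,0,0.04],[0,0,0],0],
  [[0,0,0],[0,0,0],0],
])

```text
clock: 9.45
position: [0.4716, -0.1858, 0.0304]
ee_rot: [0.985, 0.171, -0.0, 0.0]
ft_force: [-3.8, 1.4, 7.4]
grip_width: 0.271
```

>>> move_arm([
  [[0,0,0],[0,0,0],0.35],
  [[0,0,0],[0,0,0],0.5],
  [[0,0,0],[0,0,0],1],
  [[0,0,0],[0,0,0],1],
  [[0,0,0],[0,0,0],1],
])

```text
clock: 10.07
position: [0.4715, -0.1857, 0.0298]
ee_rot: [0.985, 0.171, -0.0, 0.0]
ft_force: [-0.5, -0.1, 0.3]
grip_width: 1.001
```

>>> move_arm([
  [[0,0,-0.4],[0,0,0],1],
  [[0,0,-0.8],[0,0,0],1],
  [[0,0,-1],[0,0,0],1],
  [[0,0,-1],[0,0,0],1],
  [[0,0,-1],[0,0,0],1],
])

```text
clock: 10.7
position: [0.4715, -0.1857, 0.1364]
ee_rot: [0.985, 0.171, 0.0, 0.0]
ft_force: [0.5, -0.4, -0.2]
grip_width: 1.001
```

```bash
python3 - <<'E'
from h import *
o=get_obs();print(o['clock'],o['position'],o['ft_force'],o['grip_width'],o['ee_rot'])
i=snap('top','t2',(200,165,300,265),6)
a=cv2.imread('pics/t2_full.png')[190:285,340:455];b=cv2.imread('pics/t2.png')
cv2.imwrite('pics/t2.png',np.hstack([cv2.resize(b,(500,500)),cv2.copyMakeBorder(cv2.resize(a,(290,240)),0,260,0,0,0)]))
E
```

```text
10.7 [ 0.47153982 -0.18565864  0.13638317] [ 0.48779462 -0.43187762 -0.18626644] 1.0008001389179475 [9.85245247e-01 1.71148121e-01 2.66984127e-04 2.31694614e-04]
```

View pics/t2.png

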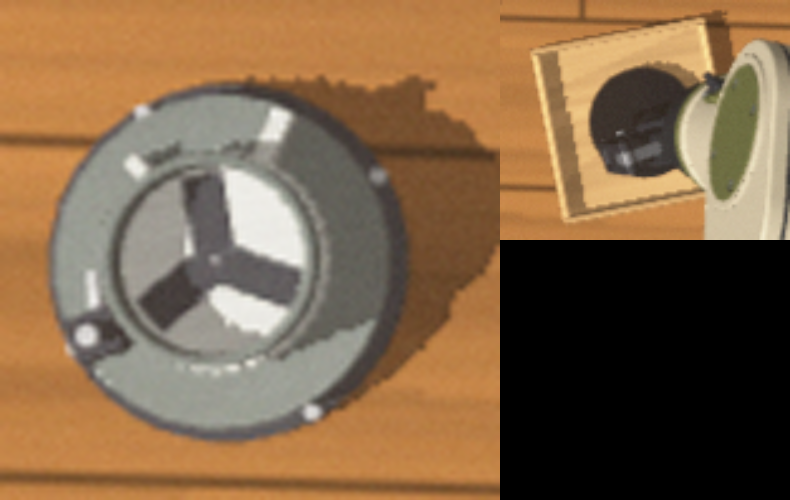

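The cap lies flat in the tray near its centre. In the port crop (5x) the tab runs from (267,148) to (283,110), the nib is at (135,165), the stop head at (88,335) and the screw from about (93,308) to (92,271).

```bash
python3 - <<'E'
from h import *
t=camera_info('top'); c=lambda x,y:(200+x/5-.4,165+y/5-.4)
hub=[back(t,*c(x,y),.012) for x,y in [(142,112),(378,175),(312,412)]]
print('bolts c',(hub[0]+hub[2])/2)
print('collar top', back(t,*c(213,258),.07))
A=np.array([.510,.184,0])
for n,x,y,z in [('tab',275,128,.051),('tabo',284,112,.051),('nib',135,165,.045),('stop',88,335,.054),('scr0',93,306,.041),('tip',92,271,.043)]:
    p=back(t,*c(x,y),z)-A; print(n,np.hypot(*p[:2]).round(4),np.arctan2(p[1],p[0]).round(3))
o=get_obs()
for ph in(-.4,):
    T=A+.066*np.array([np.cos(ph),np.sin(ph),0]);print(T, totool(T+[0,0,.136]-o['position'],o))
E
```

```text
bolts c [0.5090217  0.18394238 0.012     ]
collar top [0.50992195 0.18081859 0.07      ]
tab 0.0675 -0.404
tabo 0.0761 -0.412
nib 0.0584 0.745
stop 0.0674 2.16
scr0 0.0622 1.969
tip 0.0585 1.702
[0.57079003 0.15829839 0.        ] [  8.32237889 -11.64930679   0.13065609]
```

>>> move_arm([
  [[0.5,-0.7,0],[0,0,0],0.35],
  [[0.7,-1,0],[0,0,0],0.35],
  [[0.7,-1,0],[0,0,0],0.35],
  [[0.7,-1,0],[0,0,0],0.35],
  [[0.7,-1,0],[0,0,0],0.35],
])

```text
clock: 11.38
position: [0.5098, -0.0463, 0.1354]
ee_rot: [0.985, 0.171, 0.0, 0.0]
ft_force: [0.4, 0.5, -0.1]
grip_width: 0.347
```

>>> move_arm([
  [[0.7,-1,0],[0,0,0],0.35],
  [[0.7,-1,0],[0,0,0],0.35],
  [[0.7,-1,0],[0,0,0],0.35],
  [[0.7,-1,0],[0,0,0],0.35],
  [[0.7,-1,0],[0,0,0],0.35],
])

```text
clock: 12.0
position: [0.5501, 0.1008, 0.1354]
ee_rot: [0.985, 0.171, 0.0, 0.0]
ft_force: [0.1, -0.2, 0.0]
grip_width: 0.352
```

>>> move_arm([
  [[0.7,-1,0],[0,0,0],0.35],
  [[0.6,-0.9,0],[0,0,0],0.35],
  [[0,0,0],[0,0,9],0.35],
  [[0,0,0],[0,0,10],0.35],
  [[0,0,0],[0,0,10],0.35],
])

```text
clock: 12.62
position: [0.5644, 0.1557, 0.1353]
ee_rot: [0.996, -0.084, 0.0, -0.0]
ft_force: [-0.2, 0.1, 0.2]
grip_width: 0.355
```

>>> move_arm([
  [[0,0,0],[0,0,8],0.35],
  [[0,0,0],[0,0,0],0.35],
  [[0,0,0],[0,0,0],0.35],
])

```text
clock: 13.0
position: [0.5644, 0.1556, 0.1351]
ee_rot: [0.989, -0.149, 0.0, 0.0]
ft_force: [-0.0, 0.2, -0.6]
grip_width: 0.349
```

```bash
python3 - <<'E'
from h import *
o=get_obs();print(o['clock'],o['position'],o['joint_pos'].round(2),o['ft_force'],o['torque'],o['grip_width'],np.degrees(R.from_quat(o['ee_rot']).as_matrix()[:2,0]))
i=snap('wrist','w3')
A=np.array([.510,.184]);T=A+.068*np.array([np.cos(-.4),np.sin(-.4)])
print(totool(np.r_[T,.037]-o['position'],o),[proj(i,np.r_[A+r*np.array([np.cos(-.4),np.sin(-.4)]),.051]).round(1) for r in(.051,.078)],proj(i,np.r_[A,.07]))
E
```

```text
13.0 [0.5643925  0.15559793 0.13508323] [ 0.18  0.39 -0.65  1.66  0.25  1.17 -2.4 ] [-0.02300821  0.24671679 -0.56054351] [-0.01602139 -0.02802274 -0.00784978] 0.349132594985595 [ 54.75813534 -16.86275824]
[ 0.29108863 -0.17037352  3.92342815] [array([311.1, 213.3]), array([314.3, 181.9])] [304.74482074 279.73325477]
```

View pics/w3.png

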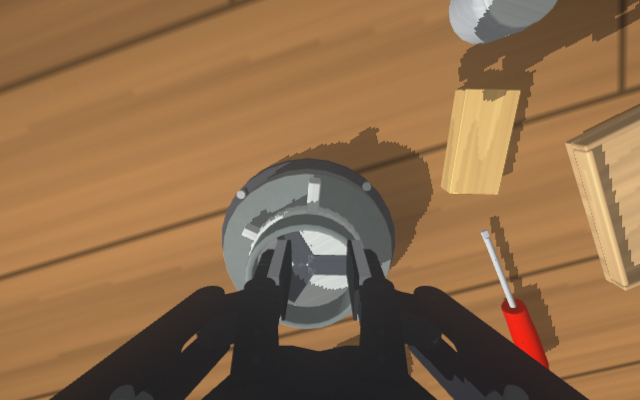

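The tab is visible at about (314,178) to (314,202), within about 3 mm of the prediction. The partly open pads straddle its line, so I descend around it.

>>> move_arm([
  [[0.35,-0.12,0.4],[0,0,0],0.35],
  [[0,0,0.8],[0,0,0],0.35],
  [[0,0,0.8],[0,0,0],0.35],
  [[0,0,0.6],[0,0,0],0.35],
  [[0,0,0.4],[0,0,0],0.35],
])

```text
clock: 13.68
position: [0.5731, 0.1558, 0.0584]
ee_rot: [0.989, -0.15, -0.001, 0.0]
ft_force: [1.2, -0.3, -0.1]
grip_width: 0.352
```

>>> move_arm([
  [[0,0,0.4],[0,0,0],0.35],
  [[0,0,0.3],[0,0,0],0.35],
  [[0,0,0.2],[0,0,0],0.35],
  [[0,0,0.05],[0,0,0],0.35],
  [[0,0,0],[0,0,0],0.35],
])

```text
clock: 14.3
position: [0.5738, 0.1559, 0.0363]
ee_rot: [0.989, -0.15, 0.0, -0.0]
ft_force: [0.5, 0.2, -0.1]
grip_width: 0.352
```

```bash
cat > st.py <<'E'
from h import *
A=np.array([.510,.184])
def st(ang=None):
    o=get_obs();p=o['position'][:2]-A;th=np.arctan2(p[1],p[0]);f=o['ft_force'];M=R.from_quat(o['ee_rot']).as_matrix();yaw=np.arctan2(M[1,0],M[0,0])
    er=p/np.hypot(*p);et=np.array([-er[1],er[0]])
    print('clk %.2f r %.4f th %.3f yaw %.3f z %.4f Fr %.1f Ft %.1f Fz %.1f w %.3f'%(o['clock'],np.hypot(*p),th,yaw,o['position'][2],f[:2]@er,f[:2]@et,f[2],o['grip_width']),o['joint_pos'][-1].round(2))
    return o
if __name__=='__main__': st()
E
python3 st.py; python3 -c "
from h import *
snap('wrist','w4',(160,120,480,360),2.4)"
```

```text
clk 14.30 r 0.0697 th -0.416 yaw -0.302 z 0.0363 Fr 0.4 Ft 0.4 Fz -0.1 w 0.352 -2.46
```

View pics/w4.png

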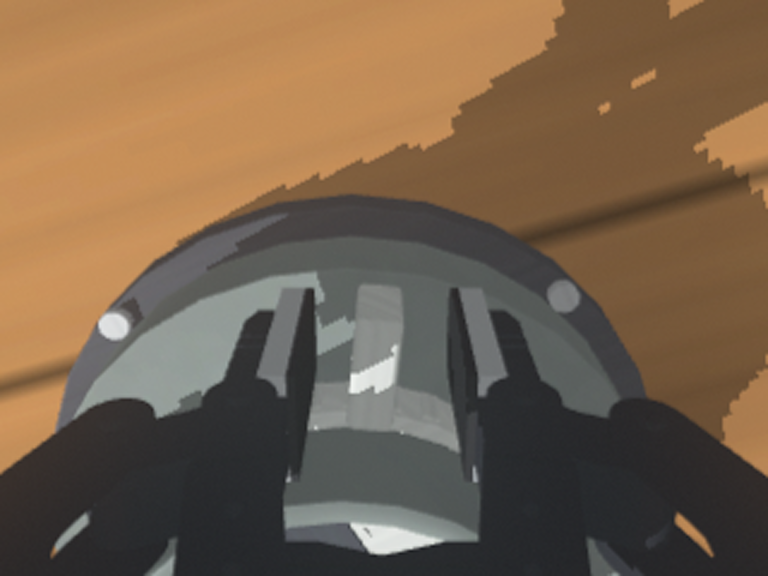

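The tab stands centred between the pads, roughly at (378,340) in the crop. I narrow the gap and start sweeping counter-clockwise.

>>> move_arm([
  [[0,0,0],[0,0,0],0.22],
  [[0,0,0],[0,0,0],0.22],
  [[0,-0.1,0],[0,0,0],0.22],
  [[0,-0.14,0],[0,0,0],0.22],
  [[0,-0.1,0],[0,0,0],0.22],
])

```text
clock: 14.98
position: [0.5764, 0.1634, 0.036]
ee_rot: [0.989, -0.151, 0.0, 0.0]
ft_force: [0.2, -3.6, 1.8]
grip_width: 0.217
```

```bash
python3 st.py
```

```text
clk 14.97 r 0.0695 th -0.301 yaw -0.302 z 0.0360 Fr 1.3 Ft -3.4 Fz 1.8 w 0.217 -2.47
```

>>> move_arm([
  [[-0.015,-0.29,0],[0,0,-5],0.22],
  [[-0.015,-0.29,0],[0,0,-6],0.22],
  [[-0.015,-0.29,0],[0,0,-6],0.22],
  [[-0.015,-0.29,0],[0,0,-6],0.22],
  [[-0.01,-0.2,0],[0,0,-4],0.22],
])

```text
clock: 15.6
position: [0.5784, 0.1975, 0.036]
ee_rot: [0.996, 0.086, -0.0, 0.0]
ft_force: [-0.7, -3.2, 0.7]
grip_width: 0.222
```

```bash
python3 st.py; python3 - <<'E'
from h import *
i=snap('top','t5',(205,175,285,255),7)
E
```

```text
clk 15.60 r 0.0698 th 0.194 yaw 0.172 z 0.0360 Fr -1.3 Ft -3.0 Fz 0.7 w 0.222 -2.09
```

View pics/t5.png

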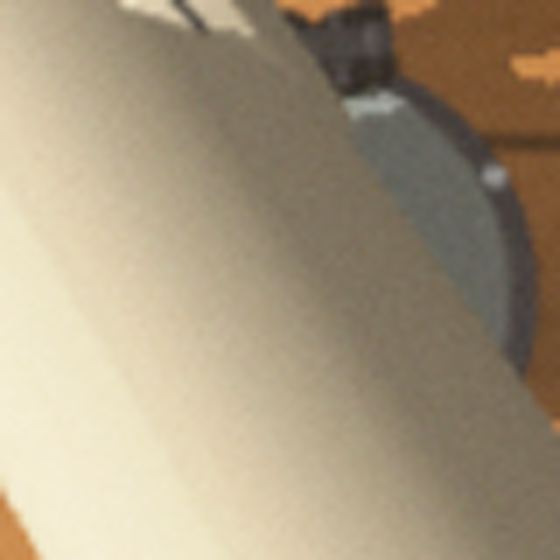

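The arm hides the port in that view, so I go on by feel, more slowly.

>>> move_arm([
  [[-0.005,-0.146,0],[0,0,-3],0.22],
  [[-0.005,-0.146,0],[0,0,-3],0.22],
  [[-0.005,-0.146,0],[0,0,-2],0.22],
  [[-0.005,-0.1,0],[0,0,-2],0.22],
])

```text
clock: 16.15
position: [0.5747, 0.2104, 0.036]
ee_rot: [0.985, 0.172, -0.0, 0.0]
ft_force: [-0.4, -2.9, 0.8]
grip_width: 0.219
```

```bash
python3 st.py; python3 -c "
from h import *
snap('scene','s6',(340,150,470,260),6)"
```

```text
clk 16.15 r 0.0699 th 0.388 yaw 0.345 z 0.0360 Fr -1.4 Ft -2.5 Fz 0.8 w 0.219 -1.96
```

View pics/s6.png

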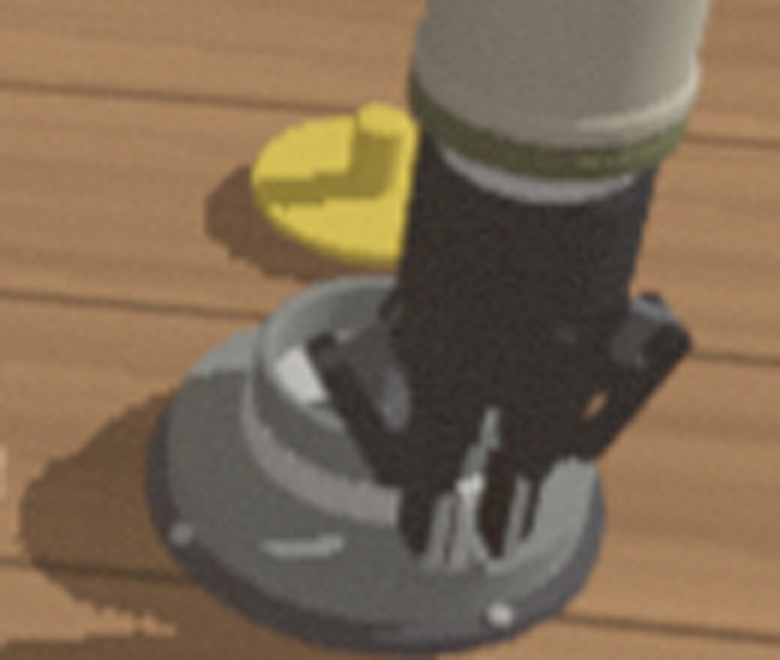

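The tab (455,520) sits between the pads and the fingers are clear of the collar. Creeping from here.

>>> move_arm([
  [[-0.002,-0.049,0],[0,0,-1],0.22],
  [[-0.002,-0.049,0],[0,0,-1],0.22],
  [[-0.002,-0.049,0],[0,0,-1],0.22],
  [[0,0,0],[0,0,0],0.22],
])

```text
clock: 16.7
position: [0.5733, 0.214, 0.036]
ee_rot: [0.98, 0.197, -0.0, -0.0]
ft_force: [-0.0, -2.0, 0.2]
grip_width: 0.221
```

```bash
python3 st.py
```

```text
clk 16.70 r 0.0700 th 0.443 yaw 0.397 z 0.0360 Fr -0.9 Ft -1.8 Fz 0.2 w 0.221 -1.92
```

>>> move_arm([
  [[-0.002,-0.049,0],[0,0,-1],0.22],
  [[-0.002,-0.049,0],[0,0,-1],0.22],
  [[0,0,0],[0,0,0],0.22],
])

```text
clock: 17.08
position: [0.5722, 0.2163, 0.036]
ee_rot: [0.977, 0.214, -0.0, -0.0]
ft_force: [0.2, -2.5, 0.3]
grip_width: 0.216
```

```bash
python3 st.py
```

```text
clk 17.07 r 0.0701 th 0.479 yaw 0.432 z 0.0360 Fr -1.0 Ft -2.3 Fz 0.3 w 0.216 -1.89
```

>>> move_arm([
  [[0,-0.02,0],[0,0,-0.4],0.22],
  [[0,-0.02,0],[0,0,-0.4],0.22],
  [[0,0,0],[0,0,0],0.22],
])

```text
clock: 17.45
position: [0.5718, 0.217, 0.036]
ee_rot: [0.975, 0.221, -0.0, 0.0]
ft_force: [-1.2, -2.7, -0.2]
grip_width: 0.221
```

```bash
python3 st.py
```

```text
clk 17.45 r 0.0701 th 0.490 yaw 0.445 z 0.0360 Fr -2.3 Ft -1.9 Fz -0.2 w 0.221 -1.88
```

>>> move_arm([
  [[0,-0.016,0],[0,0,-0.3],0.22],
  [[0,-0.016,0],[0,0,-0.3],0.22],
  [[0,0,0],[0,0,0],0.22],
])

```text
clock: 17.82
position: [0.5715, 0.2178, 0.036]
ee_rot: [0.974, 0.226, 0.0, -0.0]
ft_force: [-0.5, -2.8, -0.1]
grip_width: 0.217
```

```bash
python3 st.py
```

```text
clk 17.82 r 0.0702 th 0.502 yaw 0.456 z 0.0360 Fr -1.8 Ft -2.2 Fz -0.1 w 0.217 -1.87
```

>>> move_arm([
  [[0,-0.016,0],[0,0,-0.3],0.22],
  [[0,-0.016,0],[0,0,-0.3],0.22],
  [[0,0,0],[0,0,0],0.22],
])

```text
clock: 18.2
position: [0.5712, 0.2185, 0.036]
ee_rot: [0.973, 0.231, 0.0, 0.0]
ft_force: [-0.8, -3.2, -0.2]
grip_width: 0.219
```

>>> move_arm([
  [[0,-0.016,0],[0,0,-0.3],0.22],
  [[0,-0.016,0],[0,0,-0.3],0.22],
  [[0,0,0],[0,0,0],0.22],
])

```text
clock: 18.58
position: [0.5708, 0.2192, 0.036]
ee_rot: [0.972, 0.236, 0.0, 0.0]
ft_force: [-0.7, -3.4, -0.5]
grip_width: 0.221
```

>>> move_arm([
  [[0,-0.016,0],[0,0,-0.3],0.22],
  [[0,-0.016,0],[0,0,-0.3],0.22],
  [[0,0,0],[0,0,0],0.22],
])

```text
clock: 18.95
position: [0.5704, 0.2199, 0.036]
ee_rot: [0.97, 0.241, 0.0, 0.0]
ft_force: [-0.2, -3.9, 0.1]
grip_width: 0.22
```

>>> move_arm([
  [[0,0,0],[0,0,0],0.22],
])

```text
clock: 19.08
position: [0.5705, 0.22, 0.0361]
ee_rot: [0.971, 0.241, 0.0, -0.0]
ft_force: [-0.1, -3.3, -0.1]
grip_width: 0.223
```

```bash
python3 st.py
```

```text
clk 19.07 r 0.0703 th 0.537 yaw 0.487 z 0.0361 Fr -1.8 Ft -2.8 Fz -0.1 w 0.223 -1.85
```

>>> move_arm([
  [[0,-0.014,0],[0,0,-0.3],0.22],
  [[0,0,0],[0,0,0],0.22],
])

```text
clock: 19.32
position: [0.5703, 0.2202, 0.0361]
ee_rot: [0.97, 0.244, 0.0, 0.0]
ft_force: [-0.9, -3.5, -0.1]
grip_width: 0.218
```

```bash
python3 st.py
```

```text
clk 19.32 r 0.0703 th 0.541 yaw 0.492 z 0.0361 Fr -2.6 Ft -2.5 Fz -0.1 w 0.218 -1.84
```

>>> move_arm([
  [[0,-0.016,0],[0,0,-0.3],0.22],
  [[0,-0.016,0],[0,0,-0.3],0.22],
  [[0,0,0],[0,0,0],0.22],
])

```text
clock: 19.7
position: [0.5701, 0.2204, 0.036]
ee_rot: [0.969, 0.249, 0.0, 0.0]
ft_force: [-0.0, -5.2, 0.6]
grip_width: 0.223
```

```bash
python3 st.py
```

```text
clk 19.70 r 0.0703 th 0.545 yaw 0.502 z 0.0360 Fr -2.7 Ft -4.4 Fz 0.6 w 0.223 -1.83
```

>>> move_arm([
  [[0,-0.012,0],[0,0,0],0.22],
  [[0,0,0],[0,0,0],0.22],
])

```text
clock: 19.95
position: [0.5701, 0.2205, 0.036]
ee_rot: [0.969, 0.248, 0.0, 0.0]
ft_force: [0.7, -5.7, 0.3]
grip_width: 0.225
```

```bash
python3 st.py
```

```text
clk 19.95 r 0.0703 th 0.545 yaw 0.502 z 0.0360 Fr -2.3 Ft -5.3 Fz 0.3 w 0.225 -1.84
```

The tool angle stays at 0.545 while the force rises from 2.5 to 5.3 N, so the nib rests on the screw. I back off within the slack and lift out.

>>> move_arm([
  [[0,0.05,0],[0,0,0],0.22],
  [[0,0.08,0],[0,0,0],0.22],
  [[0,0.07,0],[0,0,0],0.22],
  [[0,0,0],[0,0,0],0.22],
])

```text
clock: 20.45
position: [0.5723, 0.217, 0.0361]
ee_rot: [0.969, 0.249, 0.0, -0.0]
ft_force: [-0.5, 0.7, -0.1]
grip_width: 0.218
```

```bash
python3 st.py
```

```text
clk 20.45 r 0.0705 th 0.487 yaw 0.503 z 0.0361 Fr -0.1 Ft 0.8 Fz -0.1 w 0.218 -1.83
```

>>> move_arm([
  [[0,0,-0.3],[0,0,0],0.22],
  [[0,0,-0.6],[0,0,0],0.22],
  [[0,0,-1],[0,0,0],0.22],
  [[0,0,-1],[0,0,0],0.22],
  [[0,0,-1],[0,0,0],0.22],
])

```text
clock: 21.08
position: [0.5723, 0.2171, 0.1357]
ee_rot: [0.969, 0.249, 0.001, -0.0]
ft_force: [0.5, 0.1, 0.8]
grip_width: 0.221
```

>>> move_arm([
  [[0,0.5,-1],[0,0,0],0.22],
  [[0,1,-1],[0,0,0],0.22],
  [[0,1,0],[0,0,0],0.22],
  [[0,1,0],[0,0,0],0.22],
  [[0,1,0],[0,0,0],0.22],
])

```text
clock: 21.7
position: [0.6268, 0.1177, 0.185]
ee_rot: [0.969, 0.249, 0.001, 0.0]
ft_force: [0.8, -0.2, 0.0]
grip_width: 0.223
```

>>> move_arm([
  [[-0.5,1,0],[0,0,0],0.22],
  [[-0.5,1,0],[0,0,0],0.22],
  [[-0.5,1,0],[0,0,0],0.22],
  [[-0.5,1,0],[0,0,0],0.22],
  [[0,0,0],[0,0,0],0.22],
])

```text
clock: 22.32
position: [0.6311, 0.0036, 0.1845]
ee_rot: [0.969, 0.247, 0.0, 0.001]
ft_force: [-0.5, 0.4, -0.1]
grip_width: 0.221
```

```bash
python3 - <<'E'
from h import *
print(get_obs()['ft_force'],get_obs()['position'])
i=snap('top','t8')
cv2.imwrite('pics/t8.png',np.hstack([cv2.resize(cv2.imread(f'pics/{n}_full.png')[180:250,205:275],(390,390),interpolation=2) for n in('t2','t8')]))
E
```

```text
[-0.50476589  0.42703761 -0.07641247] [0.63105245 0.00362231 0.18449459]
```

View pics/t8.png

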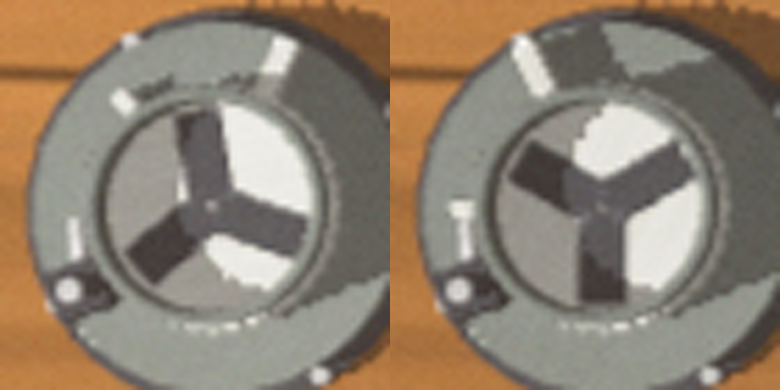

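The nib (462,210) now touches the screw tip. The stop head is at the same pixel before and after, (69,290), so the block has not moved visibly.

```bash
python3 -c "
from h import *
print(hand_in())"
```

```text
the job is handed in; nothing more can be done
None
```

The job is done and handed in at about 22 s of the 72 s allowed; `hand_in` gives no verdict.

- **Cap:** I lifted the black blanking cap off the port, set it down the same way up near the tray's centre and released it. The top view afterwards showed it lying flat in the tray, partly hidden by the arm.
- **Damper ring:** I pushed the ring counter-clockwise by its tab, about 0.9 rad. I stopped when the tool angle held at 0.545 rad while the push rose from about 2.5 N to 5.3 N. I then backed off and lifted clear.
- **Last checks:** The final top view shows the nib touching the screw tip and the stop block's head at the same pixel as before. The wrist force was at noise level (under 1 N) with the gripper in free air. I felt no sign of touching the base ring or collar.
- **Not checked:** I did not measure the gap at the nib, or the stop block's position, more finely than the top camera allows, roughly 2 mm per pixel. I did not check the bystanders' final positions in a last picture.

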